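Seat the stain bottle in its holder and take off its push-and-turn safety cap

ROBOT

A 7-joint arm with a two-finger parallel gripper is mounted at the origin on the work surface. World frame = base frame: x ahead of the robot, y to its left, z up, the work surface at z = 0. Lengths are in m, angles in rad, forces in N, time in s.
With the tool pointing down it reaches from about 0.4 to 0.85 m from the base axis. Payload 10.4 kg.
Tool frame: the origin (TCP) lies at the very end of the fingers, on their centre line; the grasp point (between the pads) lies 19 mm behind it; y points along the fingers, x is the direction in which the jaws open and shut, and the axes are right-handed (so a half turn about y gives the same grasp; the last joint's range is limited). The gripper opens to 87 mm and grips with 3 to 60 N. Pads are 19 mm wide; open, the fingers measure 117 mm over their backs; the gripper's body (75 mm by 190 mm) begins 51 mm behind the grasp point.
Start: joints at [-1.225, 0.332, -0.065, 1.46, 0.022, 1.35, -0.088], TCP at [0.225, 0.583, 0.223] pointing down, gripper open.
Joint ranges: [-2.6, 2.6], [-0.5, 2.12], [-1.47, 1.34], [0.16, 2.42], [-1.27, 4.41], [0.06, 2.06], [-2.6, 2.6]. Speed limits (rad/s): [2.22, 2.22, 2.79, 2.79, 3.14, 3.14, 3.14].

INTERFACE

Orientations are given as a unit quaternion [x, y, z, w].
In Python, from bench import readout, vision, r gives the robot as it stands.
- The arm moves only by the tool arm_command, never from a script. Its argument "targets" is a list that holds one entry, the list of rows, each a list of 6 numbers: the shift along the tool's x, y, z in m, then the turn, a rotation vector about the tool's x, y, z in degrees. A call has 1 to 12 rows; each row shifts and turns the commanded pose from where the row before left it, along the tool's axes as they then stand; what a row does not reach is not made up. A row lasts 1/12 s, in which the tool goes at most 41.7 mm and 7.16 degrees, less where a joint would pass 70% of its speed; a pose out of reach is approached as far as the arm can. A call is refused whole if a number of a shift passes 0.0417 or a number of a turn 7.16, either way. A call with a gripper value outside its range is refused whole. "hand" is the opening, from 0 (shut) to 1 (fully open), set as the call begins (left out, the last holds). The fingers move at their own pace and stop on an object; "grip_force" is the grip in N (left out, the last holds). Time passes only in rows, so rows that do not move let the fingers close. It gives the time, the measured TCP pose, the force and the opening at its end, in the units of the state.
- readout.read_state(): the state, without advancing time (a new reading comes with each control period).
- vision.camera(name): name is "scene" or "top" or "wrist"; returns a dict with "pixels" (480x640x3 uint8, blue, green, red), "fovy" (degrees; the focal length in pixels is half the picture's height over the tangent of half this angle, whatever the lens; pixels are square), "cx", "cy" (the principal point, pixels), "R" (3x3) and "t" (3): a world point X has camera coordinates R X + t; the wrist camera has in their place "mount" (4x4, takes a point from camera to tool coordinates, whose origin is the TCP and whose axes are the tool frame's). Camera axes: x right, y down, z forward; pixel columns grow to the right and rows downward; lengths in m; the calibration is good to about 2 mm. A picture is of the moment at which its call begins: read the wrist's pose just before it. There is no depth.
- r.close_job(): hands the job in, once; it reports no verdict.
The state is a dict: "time": time; "joint_positions": joint angles; "joint_vel": joint speeds; "joint_torque": joint torques, N m; "ee_pos": TCP position; "eef_rot": TCP orientation; "ft_force": force on the tool from outside, world axes, zero at the start; "torque": the same for the moment, N m; "width": finger opening in m.
Only numpy, scipy, OpenCV 4.12 (cv2) and the standard library are available. Lean on these libraries where they do the work, as an engineer would, in place of code of your own. Each camera call takes 0.05 s, during which the arm holds its last target.

TASK

Stand the square stain bottle, cap still locked on, base down and fully home in the square pocket of the grey bottle holder, which keeps it from turning. Then press its safety cap down, twist it counter-clockwise free, lift it and finish while holding the cap in the gripper, level and clear above the mouth of the open bottle, which stays seated in the pocket. Never tip the bottle over and leave the other bottle, beaker, dish, jar, slide box, tweezers, marker on the bench where they stand.

Things in the scene. Friction and masses are not known exactly. Their poses are not given: they have to be found in the camera images.
- bottle_mid (a point): Square amber bottle (loose, 0.2-0.42 kg): body 62 x 62 x 58 mm, round neck 34 mm wide above. Point on its axis, 55 mm above its underside; z up, x and y square to the side faces. It starts upright on the bench with the cap locked on, cap top 114 mm above the underside. The locked cap can carry the bottle. 20 mm of neck shows between the flat shoulder and the cap's rim.
- cap_mid (a point): White ribbed round cap (loose, 45 g), 58 mm wide, 36 mm high; point at its centre, z up its axis. Locked: 41 mm above bottle_mid, x along the bottle's x within 5 deg play. To open: press down 4 mm or more (hard stop at 6), keep it down, turn counter-clockwise seen from above against the bottle: free to lift from 47 to 72 deg (60 best), stop at 75. Clockwise is blocked. Let go, it springs up.
- liner (a joint): White sprung disc, 24 mm wide, in the bottle's mouth under the cap: 0 with the cap locked on (pushes the cap up with 7 N), grows as the cap is pressed (0.006 m = hard stop, 13 N), -0.002 with the cap off; its top is then 111 mm above the bottle's underside.
- pocket (a point): Centre of the floor (10 mm above the bench) of the square pocket in the fixed grey plastic holder, a block 200 x 110 x 32 mm; x along its 200 mm side, z up. Pocket 67 x 67 mm, 22 mm deep, square to the block, mouth chamfered 3 mm. Bottle home: bottle_mid 55 mm above this point; any quarter turn fits. The round pocket (47 mm, 100 mm along +x) is too small for the bottle.
- round_bottle: Bystander: round amber bottle with a smooth cap, 60 mm across, 115 mm high; origin at centre of its underside.
- beaker: Bystander: glass beaker, 66 mm across the rim, 90 mm high; origin at centre of its underside.
- dish: Bystander: low round glass dish, 88 mm across, 15 mm high; origin at centre of its underside.
- stain_jar: Bystander: open glass staining jar with slides, 60 x 85 x 50 mm (slides up to 63 mm); origin at centre of its underside.
- slide_box: Bystander: flat grey slide box, 90 x 160 x 32 mm; origin at centre of its underside.
- tweezers: Bystander: steel tweezers lying on the bench, 120 x 13 x 8 mm; origin at centre of underside.
- marker: Bystander: marker pen lying on the bench, 135 mm long, 12 mm thick; origin near its middle.
Not all that is in view belongs to the job. What is shaped like the part that bears cap_mid but turquoise or yellow is not meant.

How it is judged:
On the way, in this order (a step that is already met when the one before it is completed fails the run):
1. the bottle stands fully home in the square pocket with its cap still locked on (horizontal distance between bottle_mid and pocket below 0.006 m and z of bottle_mid in the frame of pocket below 0.058 m and angle between bottle_mid's own z axis and vertical below 0.08 rad and z of cap_mid in the frame of bottle_mid below 0.045 m and angle between the x axis of cap_mid and the x axis of bottle_mid, either way round below 0.25 rad), for 0.2 s.
2. the cap is pressed and twisted out of its catches, still down on the seated bottle (angle between the x axis of cap_mid and the x axis of bottle_mid, either way round above 0.6 rad and z of cap_mid in the frame of bottle_mid below 0.06 m and horizontal distance between bottle_mid and pocket below 0.006 m and z of bottle_mid in the frame of pocket below 0.06 m), for 0.05 s.
At the end, for the whole second after the job is handed in: The gripper holds the cap still, level within 14 degrees, within 30 mm of the bottle's axis, its rim 8 to 175 mm above the mouth disc, touching the bottle nowhere; the bottle stands upright in the square pocket, within 3 mm of its floor, untouched by the arm (z of cap_mid in the frame of bottle_mid between 0.082 and 0.25 m and horizontal distance between cap_mid and bottle_mid below 0.03 m and angle between cap_mid's own z axis and vertical below 0.25 rad and contact force between the fingers and cap above 1 N and contact force between bottle and cap below 0.1 N and linear speed of cap below 0.02 m/s and horizontal distance between bottle_mid and pocket below 0.006 m and z of bottle_mid in the frame of pocket below 0.058 m and angle between bottle_mid's own z axis and vertical below 0.08 rad and contact force between the arm and bottle below 0.1 N); the arm keeps its last pose, push and grip.
It fails at once if the bottle is tipped over (angle between bottle_mid's own z axis and vertical above 0.6 rad).
It fails at once if a bystander is pushed out of its place by more than 3 cm (distance of any of round_bottle, beaker, dish, stain_jar, slide_box, tweezers, marker from where it was at the start of the episode above 0.03 m).
It also fails if it takes over 48 s, if anything falls off the work surface, if the arm or the gripper's body presses on something with over 40 N, if the wrist force passes 120 N, or if a joint passes its speed limit or range.

## Working session

There is one attempt and no reset: what is moved stays moved. The work goes in short steps, Python scripts to look and compute and a tool call to move; the robot and the scene stay as the last step left them, time stands still between calls to the robot, and variables do not carry over. Pictures are saved under pics/ and viewed, and the job is handed in when it is done.

Besides the shell and the picture viewer there is one more tool, called as name(argument=value, ...), one argument or row to a line, values as JSON. arm_command: Moves the arm, as the interface text tells. Its arguments: {"type":"object","properties":{"targets":{"type":"array","items":{"type":"array","items":{"type":"array","items":{"type":"number"}}}},"hand":{"type":"number"},"grip_force":{"type":"number"}},"required":["targets"]}

```bash
ls; mkdir -p pics; python3 - <<'E'
from bench import readout, vision, r
import cv2,numpy as np,json
s=readout.read_state(); print(s)
for n in ["scene","top","wrist"]:
    c=vision.camera(n); cv2.imwrite(f"pics/{n}0.png",c["pixels"])
    print(n,{k:(np.round(v,4).tolist() if k!='pixels' else 0) for k,v in c.items()})
E
```

```text
pics
{'time': 0.0, 'joint_positions': array([-1.22454973,  0.33288885, -0.06470873,  1.46097934,  0.02159423,
        1.34988117, -0.08849532]), 'joint_vel': array([-1.43453163e-04,  1.25707894e-03, -8.83325663e-04, -6.81389677e-04,
        3.15935012e-03, -3.53559633e-04,  8.21980735e-05]), 'joint_torque': array([-5.78284853e-04, -6.23253393e+01,  2.41983990e-02, -3.89904499e+01,
       -6.13915734e-02,  3.96101153e-02,  9.85100223e-05]), 'ee_pos': array([0.22519248, 0.58259175, 0.2217252 ]), 'eef_rot': array([ 0.58351339,  0.39942707, -0.40025476, -0.58289474]), 'ft_force': array([ 0.15311713, -0.90520944,  0.51078382]), 'torque': array([-0.01827747,  0.0540918 ,  0.0405983 ]), 'width': 0.08735904569041741}
scene {'pixels': 0, 'fovy': 49.6442, 'cx': 317.951, 'cy': 237.697, 'R': [[-0.28, 0.96, 0.0053], [0.5262, 0.1581, -0.8356], [-0.803, -0.2312, -0.5494]], 't': [0.1584, -0.1956, 1.5648]}
top {'pixels': 0, 'fovy': 43.0824, 'cx': 332.9904, 'cy': 238.4514, 'R': [[-0.0261, -0.9996, 0.0088], [-0.9808, 0.0239, -0.1937], [0.1935, -0.0137, -0.981]], 't': [-0.0167, 0.5484, 1.4801]}
wrist {'pixels': 0, 'fovy': 71.2654, 'cx': 318.4244, 'cy': 236.2413, 'mount': [[1.0, -0.001, 0.0001, 0.0], [-0.0003, -0.2478, 0.9688, -0.1631], [-0.001, -0.9688, -0.2478, 0.067], [0.0, 0.0, 0.0, 1.0]]}
```

View pics/scene0.png

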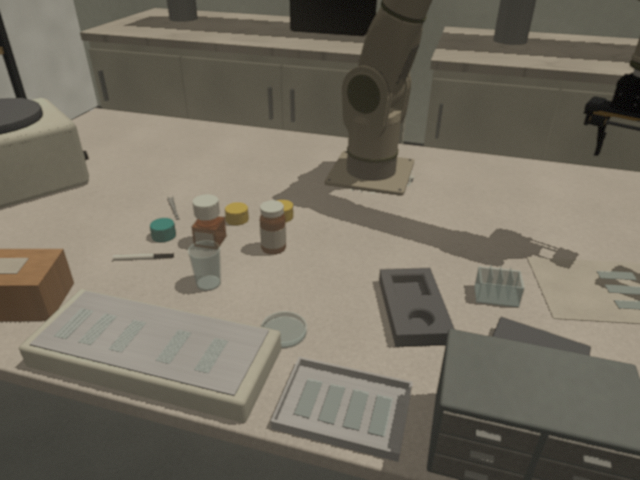

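View pics/top0.png

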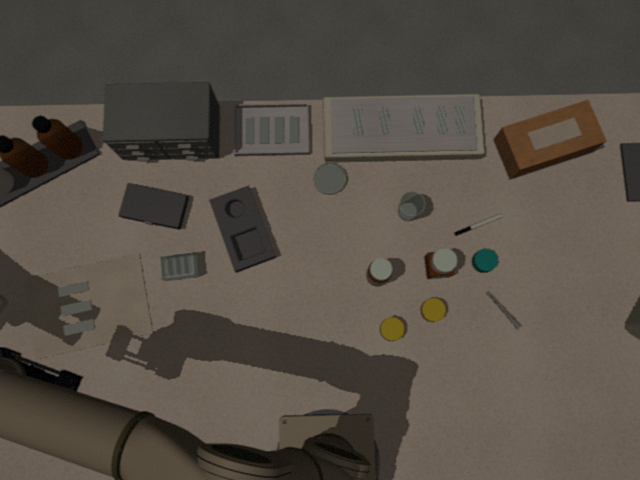

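View pics/wrist0.png

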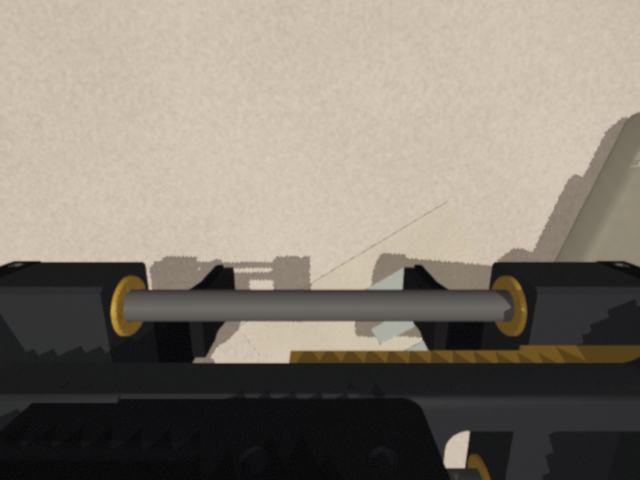

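```bash
python3 - <<'E'
import cv2
t=cv2.imread('pics/top0.png');s=cv2.imread('pics/scene0.png')
def crop(im,x0,y0,w,h,k):
    return cv2.resize(cv2.convertScaleAbs(im[y0:y0+h,x0:x0+w],alpha=1.6),None,fx=k,fy=k,interpolation=cv2.INTER_CUBIC)
cv2.imwrite('pics/tb.png',crop(t,350,190,160,140,5))
cv2.imwrite('pics/th.png',crop(t,200,175,90,100,6))
cv2.imwrite('pics/sb.png',crop(s,140,180,160,120,5))
cv2.imwrite('pics/sh.png',crop(s,370,260,90,90,6))
E
```

```text
(no output)
```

View pics/tb.png

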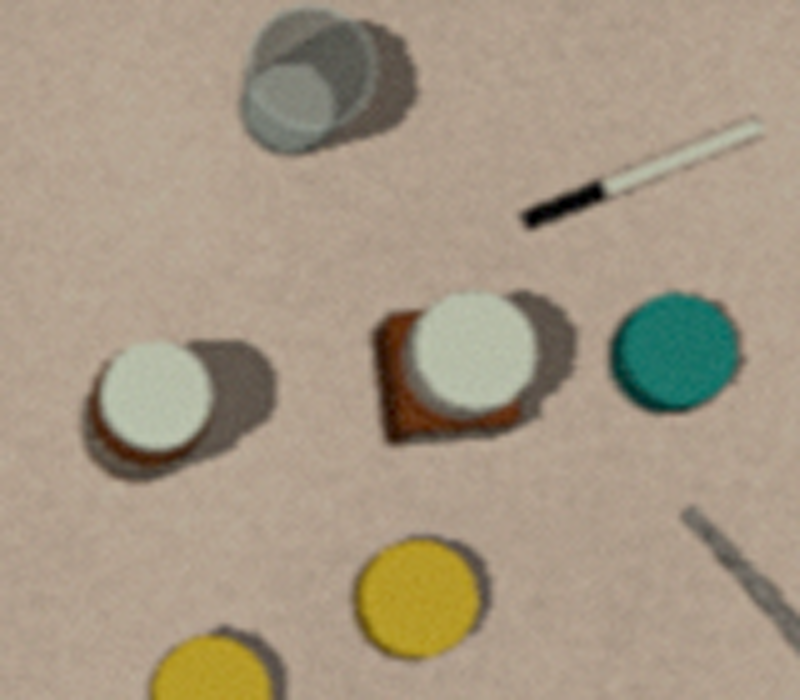

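View pics/th.png

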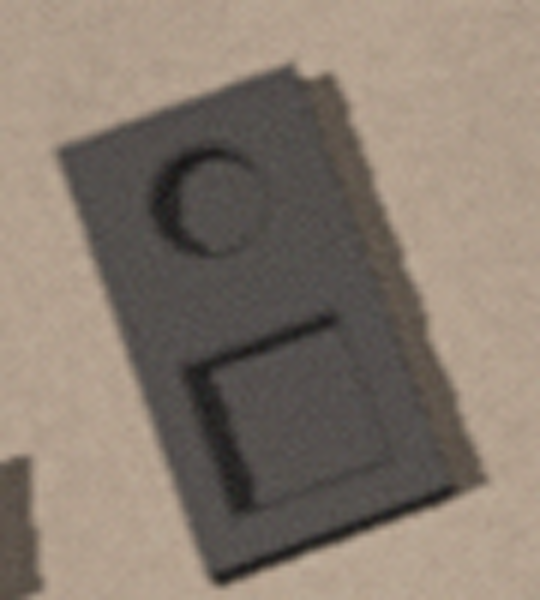

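View pics/sb.png

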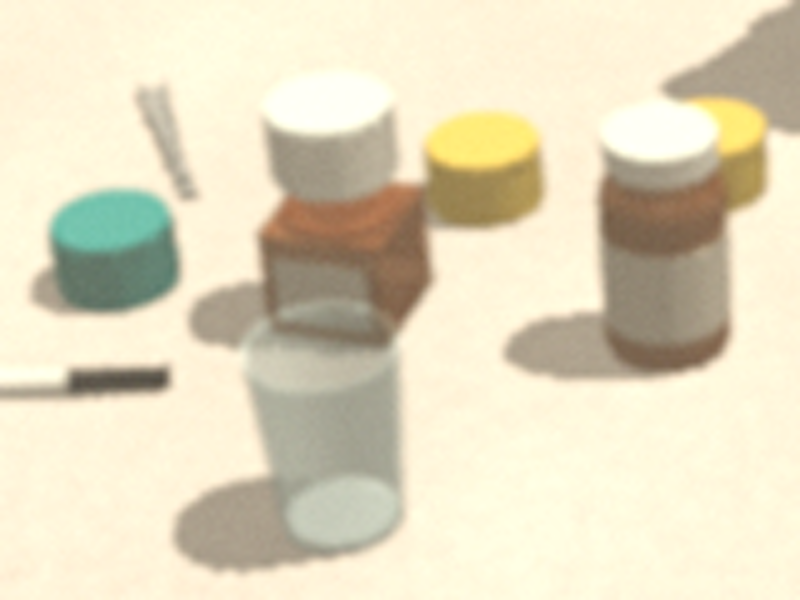

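View pics/sh.png

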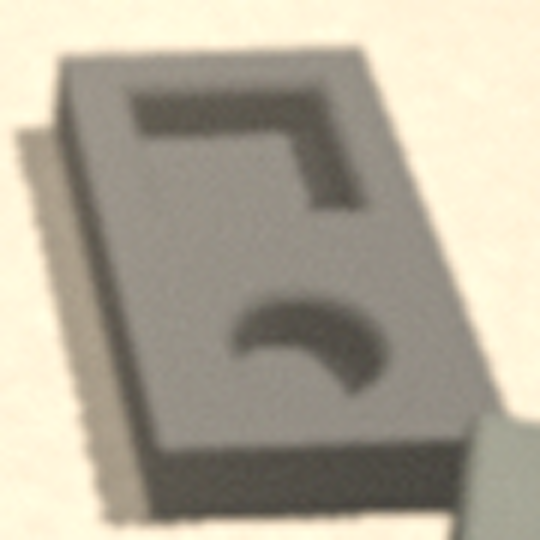

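```bash
cat > h.py <<'E'
import numpy as np,cv2
from scipy.spatial.transform import Rotation as Ro
from bench import readout, vision, r
def K(c):
    f=240/np.tan(np.radians(c['fovy'])/2); return np.array([[f,0,c['cx']],[0,f,c['cy']],[0,0,1]])
def ext(c,s=None):
    if 'R' in c: return np.array(c['R']),np.array(c['t'])
    M=np.array(c['mount']); T=np.eye(4); T[:3,:3]=Ro.from_quat(s['eef_rot']).as_matrix(); T[:3,3]=s['ee_pos']
    W=np.linalg.inv(T@M); return W[:3,:3],W[:3,3]
def ray(c,uv,z,s=None):
    R,t=ext(c,s); d=R.T@np.linalg.inv(K(c))@np.array([uv[0],uv[1],1.]); C=-R.T@t
    return C+d*(z-C[2])/d[2]
def proj(c,X,s=None):
    R,t=ext(c,s); p=K(c)@(R@np.array(X).T+t[:,None]); return (p[:2]/p[2]).T
E
python3 - <<'E'
from h import *
c=vision.camera('top');sc=vision.camera('scene')
p=lambda u,v:np.round(ray(c,(200+u/6-.42,175+v/6-.42),.032),4)
for n,uv in dict(A=(60,150),B=(292,65),C=(455,487),D=(213,572),rc=(212,202),P1=(185,365),P2=(335,317),P3=(392,458),P4=(243,513)).items(): print(n,p(*uv))
q=lambda u,v,z:np.round(ray(c,(350+u/5-.4,190+v/5-.4),z),4)
print('cap',q(475,351,.114),'capL',q(413,351,.114),'capR',q(537,351,.114),q(475,412,.114),q(475,290,.114))
for uv in [(378,322),(388,440),(520,424)]: print('sh/base',q(*uv,.058),q(*uv,0))
print('round',q(156,396,.115),'beaker',q(312,70,.09),'turq',q(677,352,.036),'yel',q(418,598,.036),'yel2',q(212,692,.036),'marker',q(526,218,.006),'tw',q(690,510,.005))
w=lambda u,v,z:np.round(ray(sc,(140+u/5-.4,180+v/5-.4),z),4)
print('scene cap',w(330,103,.114), 'sh',w(263,238,.058),w(387,246,.058),w(432,190,.058), 'base',w(275,330,0),w(385,342,0))
v=lambda u,v:np.round(ray(sc,(370+u/6-.42,260+v/6-.42),.032),4)
for uv in [(62,60),(360,48),(510,440),(158,450)]: print('scene holder',v(*uv))
E
```

```text
A [0.6624 0.2857 0.032 ]
B [0.698  0.1858 0.032 ]
C [0.5109 0.1167 0.032 ]
D [0.4771 0.2189 0.032 ]
rc [0.6377 0.2201 0.032 ]
P1 [0.5664 0.2313 0.032 ]
P2 [0.5858 0.1674 0.032 ]
P3 [0.524  0.1433 0.032 ]
P4 [0.5019 0.2064 0.032 ]
cap [ 0.477  -0.2971  0.114 ] capL [ 0.4777 -0.2672  0.114 ] capR [ 0.4762 -0.327   0.114 ] [ 0.4474 -0.2953  0.114 ] [ 0.5068 -0.299   0.114 ]
sh/base [ 0.5016 -0.2605  0.058 ] [ 0.5113 -0.2702  0.    ]
sh/base [ 0.442  -0.2622  0.058 ] [ 0.4494 -0.2719  0.    ]
sh/base [ 0.4484 -0.3284  0.058 ] [ 0.456  -0.3408  0.    ]
round [ 0.4588 -0.1424  0.115 ] beaker [ 0.6244 -0.2293  0.09  ] turq [ 0.4861 -0.4154  0.036 ] yel [ 0.3651 -0.2764  0.036 ] yel2 [ 0.3212 -0.1713  0.036 ] marker [ 0.5635 -0.3496  0.006 ] tw [ 0.4088 -0.4242  0.005 ]
scene cap [ 0.4781 -0.2938  0.114 ] sh [ 0.5132 -0.3171  0.058 ] [ 0.5031 -0.2596  0.058 ] [ 0.4516 -0.2608  0.058 ] base [ 0.5046 -0.3235  0.    ] [ 0.4988 -0.2691  0.    ]
scene holder [0.5148 0.1225 0.032 ]
scene holder [0.4772 0.2233 0.032 ]
scene holder [0.6658 0.2885 0.032 ]
scene holder [0.7006 0.1865 0.032 ]
```

```bash
cat >> h.py <<'E'
def Rdown(yaw):  # jaw x-axis at yaw (deg), tool y down
    a=np.radians(yaw); x=np.array([np.cos(a),np.sin(a),0]); y=np.array([0,0,-1.]); return np.column_stack([x,y,np.cross(x,y)])
def cur():
    s=readout.read_state(); return s,np.array(s['ee_pos']),Ro.from_quat(s['eef_rot']).as_matrix()
def plan(pos,yaw,p0=None,R0=None):
    if p0 is None: s,p0,R0=cur()
    R1=Rdown(yaw); d=R0.T@(np.array(pos)-p0); rv=np.degrees(Ro.from_matrix(R0.T@R1).as_rotvec())
    n=max(1,int(np.ceil(max(np.linalg.norm(d)/.041,np.linalg.norm(rv)/7.1))))
    print('rows',n,'total tool shift',np.round(d,4),'rotvec',np.round(rv,2),'per row',np.round(d/n,4),np.round(rv/n,2))
E
python3 - <<'E'
from h import *
s,p,R=cur(); print(p,np.round(R,3), 'yaw',np.degrees(np.arctan2(R[1,0],R[0,0])), s['joint_positions'])
plan([.545+.02,.187-.055,.2],-90)
for y in (-110,-70.3,-25): plan([.5445,.187,.2],y)
E
```

```text
[0.22523622 0.58286133 0.22220633] [[ 0.36  -0.    -0.933]
 [ 0.933 -0.001  0.36 ]
 [-0.001 -1.    -0.   ]] yaw 68.8719486952795 [-1.22460832  0.3325253  -0.06471578  1.46044732  0.02159645  1.34985264
 -0.08849075]
rows 23 total tool shift [-0.2981  0.0224 -0.4794] rotvec [ 4.0000e-02  1.5887e+02 -1.0000e-02] per row [-0.013   0.001  -0.0208] [ 0.    6.91 -0.  ]
rows 26 total tool shift [-0.2542  0.0223 -0.4405] rotvec [ 5.0000e-02  1.7887e+02 -0.0000e+00] per row [-0.0098  0.0009 -0.0169] [ 0.    6.88 -0.  ]
rows 20 total tool shift [-0.2542  0.0223 -0.4405] rotvec [ 4.0000e-02  1.3917e+02 -1.0000e-02] per row [-0.0127  0.0011 -0.022 ] [ 0.    6.96 -0.  ]
rows 14 total tool shift [-0.2542  0.0223 -0.4405] rotvec [ 3.000e-02  9.387e+01 -2.000e-02] per row [-0.0182  0.0016 -0.0315] [ 0.    6.71 -0.  ]
```

```bash
cat >> h.py <<'E'
def arc(pos,yaw,nmin=1,p0=None,R0=None):
    if p0 is None: s,p0,R0=cur()
    R1=Rdown(yaw); rv=Ro.from_matrix(R0.T@R1).as_rotvec(); D=np.array(pos)-p0
    for n in range(nmin,100):
        S=sum(R0@Ro.from_rotvec(rv*k/n).as_matrix() for k in range(n)); d=np.linalg.inv(S)@D
        if np.abs(d).max()<.041 and np.linalg.norm(d)<.0415 and np.degrees(np.linalg.norm(rv))/n<7.15: break
    P=[p0]
    for k in range(n): P.append(P[-1]+R0@Ro.from_rotvec(rv*k/n).as_matrix()@d)
    print('n',n,'row',np.round(d,4).tolist(),np.round(np.degrees(rv)/n,2).tolist(),'mid',np.round(P[n//2],3),'minr',min(np.hypot(q[0],q[1]) for q in P))
E
python3 - <<'E'
from h import *
arc([.56,.125,.22],0)
E
```

```text
n 15 row [-0.0004, 0.0001, -0.0402] [0.0, 4.59, -0.0] mid [0.451 0.422 0.221] minr 0.5737813172280881
```

arm_command(
  targets=[
    [[0,0,-0.04,0,4.6,0],[0,0,-0.04,0,4.6,0],[0,0,-0.04,0,4.6,0],[0,0,-0.04,0,4.6,0],[0,0,-0.04,0,4.6,0],[0,0,-0.04,0,4.6,0],[0,0,-0.04,0,4.6,0],[0,0,-0.04,0,4.6,0],[0,0,-0.04,0,4.6,0],[0,0,-0.04,0,4.6,0],[0,0,-0.04,0,4.6,0],[0,0,-0.04,0,4.6,0]],
  ],
  hand=1,
)

```text
time: 1.25
ee_pos: [0.5444, 0.2466, 0.2224]
eef_rot: [-0.702, -0.083, 0.083, 0.702]
ft_force: [0.0, 0.3, -0.4]
width: 0.0874
```

arm_command(
  targets=[
    [[0,0,-0.04,0,4.6,0],[0,0,-0.04,0,4.6,0],[0,0,-0.04,0,4.6,0],[0,0,0,0,0,0],[0,0,0,0,0,0]],
  ],
)

```text
time: 1.67
ee_pos: [0.5629, 0.1272, 0.2228]
eef_rot: [0.707, -0.002, 0.003, -0.707]
ft_force: [0.1, 2.2, -0.2]
width: 0.0868
```

```bash
python3 - <<'E'
from h import *
s,p,R=cur(); c=vision.camera('wrist'); cv2.imwrite('pics/w1.png',cv2.convertScaleAbs(c['pixels'],alpha=1.5))
np.save('w1.npy',dict(c=c,s=s),allow_pickle=True)
print(p,np.round(R,3),s['joint_positions'],s['time'],s['ft_force'])
E
```

```text
[0.56285216 0.1272163  0.22283823] [[ 1.     0.     0.007]
 [-0.007 -0.     1.   ]
 [ 0.    -1.    -0.   ]] [-0.63730645  0.22850976  0.39571871  1.61300552 -0.09001713  1.31777776
 -0.23560228] 1.6667 [ 0.07744678  2.2202512  -0.2128861 ]
```

View pics/w1.png

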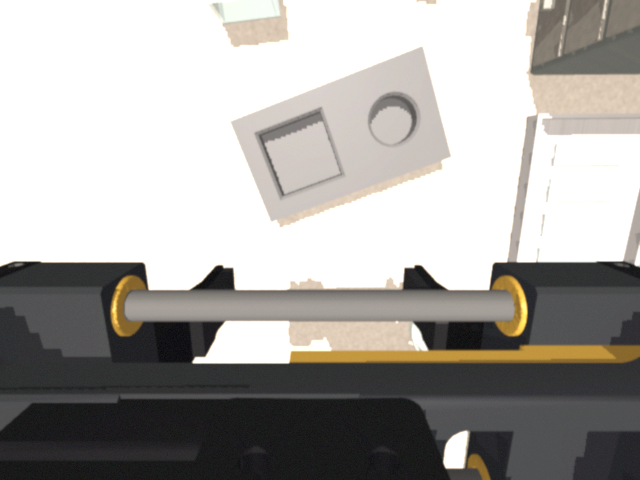

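```bash
python3 - <<'E'
from h import *
c=np.load('w1.npy',allow_pickle=True).item()['c']
cv2.imwrite('pics/w1c.png',cv2.resize(cv2.convertScaleAbs(c['pixels'][35:235,220:460],alpha=1.0),None,fx=3.3,fy=3.0,interpolation=cv2.INTER_CUBIC))
E
```

```text
(no output)
```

View pics/w1c.png

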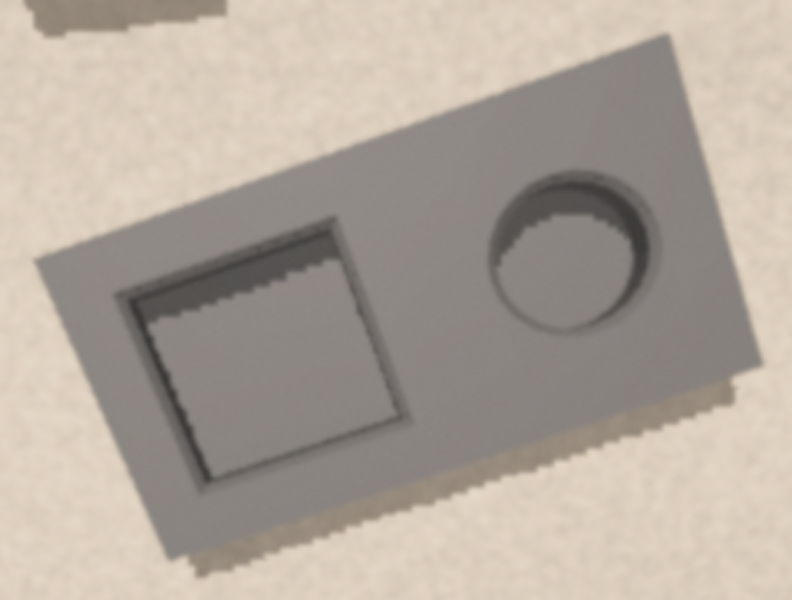

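```bash
python3 - <<'E'
from h import *
d=np.load('w1.npy',allow_pickle=True).item(); c,s=d['c'],d['s']
g=lambda u,v:ray(c,(220+u/3.3-.35,35+v/3-.33),.032,s)
B=np.array([g(*q) for q in [(36,260),(668,34),(763,365),(168,558)]]);Q=np.array([g(*q) for q in [(115,293),(335,218),(411,420),(200,492)]])
for M in (B,Q):
    print(np.round(M,4).tolist(),'c',M.mean(0)); 
    for i in range(4):
        e=M[(i+1)%4]-M[i]; print(round(np.linalg.norm(e),4),np.degrees(np.arctan2(e[1],e[0])))
print(g(575,250))
# fit rect
from scipy.optimize import least_squares
def fit(M,w,h):
    L=np.array([[-w,h],[w,h],[w,-h],[-w,-h]])/2
    f=lambda x:((L@np.array([[np.cos(x[2]),np.sin(x[2])],[-np.sin(x[2]),np.cos(x[2])]])+x[:2])-M[:,:2]).ravel()
    o=least_squares(f,[M[:,0].mean(),M[:,1].mean(),.3]);print(o.x[:2],np.degrees(o.x[2]),o.fun.round(4));return o.x
b=fit(B,.2,.11);q=fit(Q,.073,.073)
a=b[2]; print('pocket from block', b[:2]-.045*np.array([np.cos(a),np.sin(a)]))
E
```

```text
[[0.4761, 0.2238, 0.032], [0.6635, 0.2904, 0.032], [0.7002, 0.1878, 0.032], [0.5117, 0.1219, 0.032]] c [0.58787761 0.20595751 0.032     ]
0.199 19.565852289277267
0.109 -70.36360187302236
0.1996 -160.7237310845089
0.108 109.29470010054224
[[0.4995, 0.213, 0.032], [0.567, 0.2362, 0.032], [0.5906, 0.1701, 0.032], [0.523, 0.1456, 0.032]] c [0.54502804 0.1912322  0.032     ]
0.0714 18.962038769067156
0.0702 -70.37002149501009
0.0719 -160.04428410728212
0.0715 109.26371910987476
[0.63975383 0.22561195 0.032     ]
[0.58787761 0.20595751] 19.43131111657958 [-0.0008  0.0008  0.0003  0.0007  0.0003 -0.0004  0.0001 -0.001 ]
[0.54502804 0.1912322 ] 19.452855414464327 [-0.001   0.0005  0.0003  0.0016  0.001  -0.0011 -0.0003 -0.0009]
pocket from block [0.54544077 0.19098707]
```

```bash
python3 - <<'E'
from h import *
arc([.453,-.362,.225],-20)
E
```

```text
n 13 row [-0.0022, -0.0002, -0.0389] [-0.0, 1.52, -0.0] mid [ 0.533 -0.102  0.224] minr 0.5427988580106151
```

arm_command(
  targets=[
    [[-0.002,0,-0.039,0,1.5,0],[-0.002,0,-0.039,0,1.5,0],[-0.002,0,-0.039,0,1.5,0],[-0.002,0,-0.039,0,1.5,0],[-0.002,0,-0.039,0,1.5,0],[-0.002,0,-0.039,0,1.5,0],[-0.002,0,-0.039,0,1.5,0],[-0.002,0,-0.039,0,1.5,0],[-0.002,0,-0.039,0,1.5,0],[-0.002,0,-0.039,0,1.5,0],[-0.002,0,-0.039,0,1.5,0],[-0.002,0,-0.039,0,1.5,0]],
  ],
)

```text
time: 2.72
ee_pos: [0.4716, -0.3274, 0.2225]
eef_rot: [-0.698, 0.11, -0.111, 0.699]
ft_force: [1.8, -0.1, -0.7]
width: 0.0871
```

arm_command(
  targets=[
    [[-0.002,0,-0.039,0,1.5,0],[0,0,0,0,0,0],[0,0,0,0,0,0],[0,0,0,0,0,0]],
  ],
)

```text
time: 3.05
ee_pos: [0.4581, -0.3623, 0.2221]
eef_rot: [-0.697, 0.12, -0.119, 0.697]
ft_force: [0.5, 0.1, -0.3]
width: 0.087
```

```bash
python3 - <<'E'
from h import *
s,p,R=cur(); c=vision.camera('wrist'); cv2.imwrite('pics/w2.png',c['pixels'])
np.save('w2.npy',dict(c=c,s=s),allow_pickle=True)
print(p,np.round(R,3),s['joint_positions'],s['time'],s['joint_vel'].round(3))
print(proj(c,[[.477,-.296,.114],[.477,-.296,.0]],s))
E
```

```text
[ 0.45814969 -0.36230144  0.22207896] [[ 0.943 -0.     0.333]
 [-0.333  0.001  0.943]
 [-0.001 -1.     0.001]] [-0.02317128  0.28702268  0.75029901  1.60830299 -0.20081209  1.3262116
  0.41600706] 3.05 [-0.021 -0.009 -0.013  0.004  0.002  0.001 -0.002]
[[312.49122881 148.9953861 ]
 [314.18207733 149.6970613 ]]
```

View pics/w2.png

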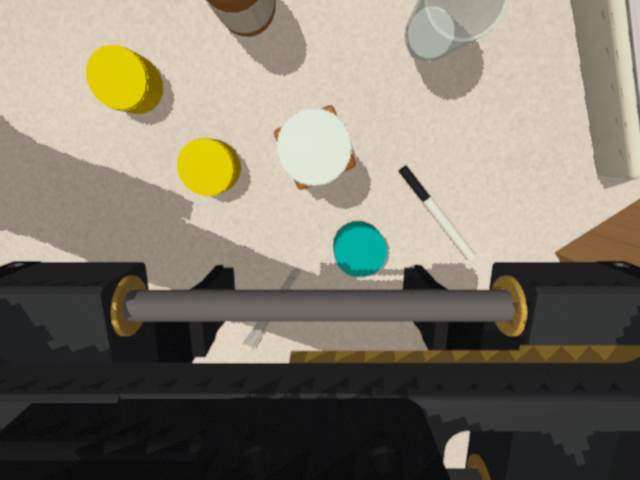

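```bash
python3 - <<'E'
from h import *
d=np.load('w2.npy',allow_pickle=True).item(); c,s=d['c'],d['s']
im=c['pixels'][90:210,250:380]
cv2.imwrite('pics/w2c.png',cv2.resize(im,None,fx=5,fy=5,interpolation=cv2.INTER_CUBIC))
g=cv2.inRange(cv2.cvtColor(c['pixels'],cv2.COLOR_BGR2HSV),(40,0,180),(110,40,255))
n,l,st,ce=cv2.connectedComponentsWithStats(g)
k=l[148,312]; 
m=(l==k).astype(np.uint8); print(st[k],ce[k]); cn,_=cv2.findContours(m,0,1); e=cv2.fitEllipse(max(cn,key=len)); print(e)
print(ray(c,e[0],.114,s))
E
```

```text
[ 278  110   72   74 4073] [313.22906948 145.88141419]
((313.23565673828125, 145.89161682128906), (69.94043731689453, 72.37088012695312), 6.578915119171143)
[ 0.47834367 -0.29398338  0.114     ]
```

View pics/w2c.png

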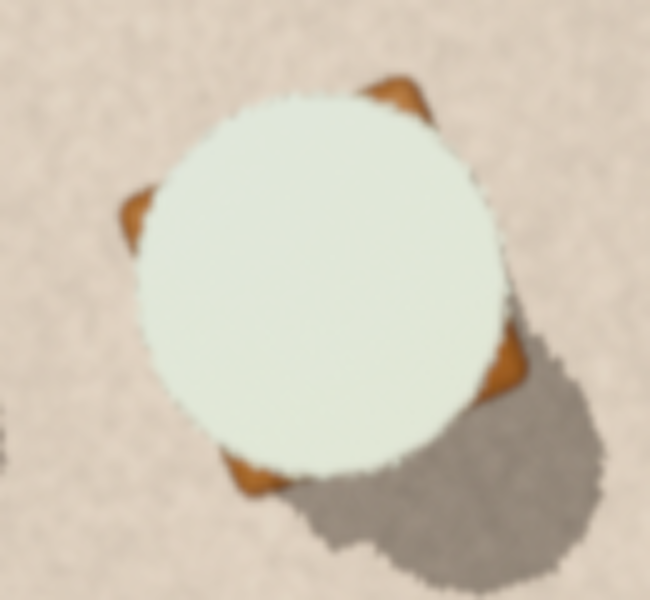

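```bash
python3 - <<'E'
from h import *
d=np.load('w2.npy',allow_pickle=True).item(); c,s=d['c'],d['s']
P=[(412,82),(523,374),(245,491),(125,212)]
M=np.array([ray(c,(250+u/5-.4,90+v/5-.4),.058,s) for u,v in P]); print(M.round(4),M.mean(0))
for i in range(4):
    e=M[(i+1)%4]-M[i]; print(round(np.linalg.norm(e),4),np.degrees(np.arctan2(e[1],e[0])))
for i in range(2):
    e=M[i+2]-M[i]; print('diag',round(np.linalg.norm(e),4),np.degrees(np.arctan2(e[1],e[0])))
E
```

```text
[[ 0.506  -0.2654  0.058 ]
 [ 0.509  -0.3221  0.058 ]
 [ 0.4512 -0.3252  0.058 ]
 [ 0.4481 -0.269   0.058 ]] [ 0.47857985 -0.29542897  0.058     ]
0.0568 -86.99157585414162
0.0579 -176.92208140873296
0.0562 93.14663550292984
0.0581 3.61305209732184
diag 0.0812 -132.5388782552152
diag 0.0808 138.968949871212
```

arm_command(
  targets=[
    [[-0.0017,0,0.0354,0,0,0],[-0.0017,0,0.0354,0,0,0],[0,0,0,0,0,0],[0,0,0,0,0,0],[0,0,0,0,0,0]],
  ],
)

```text
time: 3.52
ee_pos: [0.4782, -0.2947, 0.2226]
eef_rot: [-0.697, 0.119, -0.119, 0.697]
ft_force: [0.4, -0.0, 0.5]
width: 0.0872
```

```bash
python3 - <<'E'
from h import *
s,p,R=cur(); print(p, R.round(3)); plan([.4785,-.2945,.077],-19.45)
E
```

```text
[ 0.47821883 -0.2946826   0.22262008] [[ 0.943  0.     0.333]
 [-0.333  0.     0.943]
 [ 0.    -1.     0.   ]]
rows 4 total tool shift [0.0002 0.1456 0.0002] rotvec [-0.02  0.01  0.01] per row [0.     0.0364 0.0001] [-0.01  0.    0.  ]
```

arm_command(
  targets=[
    [[0,0.03,0,0,0,0],[0,0.03,0,0,0,0],[0,0.03,0,0,0,0],[0,0.025,0,0,0,0],[0,0.02,0,0,0,0],[0,0.0105,0,0,0,0],[0,0,0,0,0,0],[0,0,0,0,0,0],[0,0,0,0,0,0]],
  ],
)

```text
time: 4.27
ee_pos: [0.4781, -0.2968, 0.0784]
eef_rot: [0.697, -0.12, 0.121, -0.697]
ft_force: [0.5, 0.3, 0.0]
width: 0.0871
```

arm_command(
  targets=[
    [[0,0,0,0,0,0],[0,0,0,0,0,0],[0,0,0,0,0,0],[0,0,0,0,0,0],[0,0,0,0,0,0],[0,0,0,0,0,0],[0,0,0,0,0,0],[0,0,0,0,0,0]],
  ],
  hand=0,
  grip_force=45,
)

```text
time: 4.93
ee_pos: [0.4776, -0.296, 0.0771]
eef_rot: [-0.697, 0.12, -0.121, 0.697]
ft_force: [0.5, -0.5, 0.2]
width: 0.0576
```

arm_command(
  targets=[
    [[0,-0.01,0,0,0,0],[0,-0.02,0,0,0,0],[0,-0.025,0,0,0,0],[0,-0.025,0,0,0,0],[0,-0.03,0,0,0,0],[0,-0.02,0,0,0,0],[0,-0.01,0,0,0,0],[0,0,0,0,0,0],[0,0,0,0,0,0]],
  ],
)

```text
time: 5.68
ee_pos: [0.4772, -0.2958, 0.2164]
eef_rot: [-0.697, 0.121, -0.12, 0.697]
ft_force: [0.6, 0.5, -3.0]
width: 0.0574
```

```bash
python3 - <<'E'
from h import *
s,p,R=cur(); print(p,s['ft_force'],s['torque'],s['width']); 
c=vision.camera('scene'); cv2.imwrite('pics/s3.png',cv2.resize(c['pixels'][90:300,100:340],None,fx=3,fy=2.8,interpolation=cv2.INTER_CUBIC))
arc([.545,.190,.19],-3.25,12)
E
```

```text
[ 0.47715001 -0.29582177  0.21638655] [ 0.64180066  0.53673658 -2.99265018] [-0.13615814  0.07471277 -0.02887254] 0.0573659219385815
n 12 row [-0.0029, 0.0021, 0.0409] [-0.0, -1.36, -0.01] mid [ 0.528 -0.055  0.203] minr 0.5307965981016033
```

View pics/s3.png

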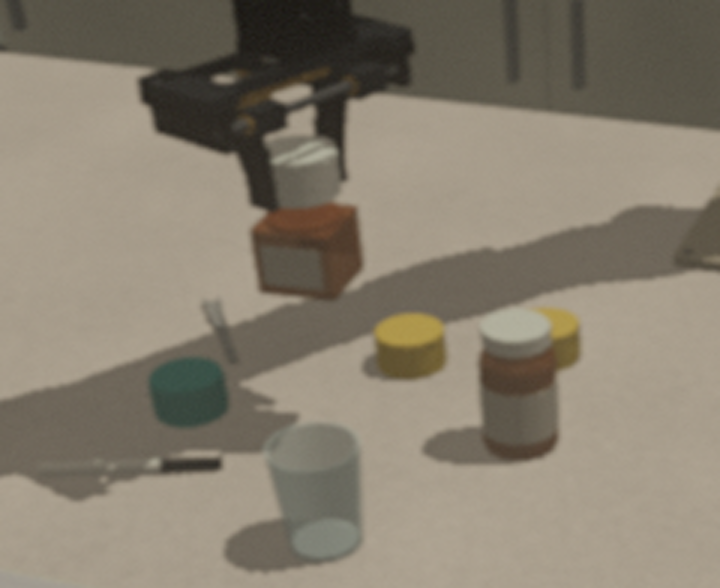

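```bash
python3 - <<'E'
from h import *
arc([.5452,.1894,.2164],-3.25,14)
E
```

```text
n 14 row [-0.0024, -0.0, 0.035] [-0.0, -1.17, -0.01] mid [ 0.528 -0.056  0.216] minr 0.5308281186130829
```

arm_command(
  targets=[
    [[-0.0024,0,0.02,0,-0.6,0],[-0.0024,0,0.035,0,-1.2,0],[-0.0024,0,0.035,0,-1.2,0],[-0.0024,0,0.035,0,-1.2,0],[-0.0024,0,0.035,0,-1.2,0],[-0.0024,0,0.035,0,-1.2,0],[-0.0024,0,0.035,0,-1.2,0],[-0.0024,0,0.035,0,-1.2,0],[-0.0024,0,0.035,0,-1.2,0],[-0.0024,0,0.035,0,-1.2,0],[-0.0024,0,0.035,0,-1.2,0],[-0.0024,0,0.035,0,-1.2,0]],
  ],
)

```text
time: 6.73
ee_pos: [0.5418, 0.1053, 0.2151]
eef_rot: [0.707, -0.037, 0.035, -0.706]
ft_force: [0.9, -0.7, -3.2]
width: 0.0573
```

arm_command(
  targets=[
    [[-0.0024,0,0.035,0,-1.2,0],[-0.0024,0,0.025,0,-1.2,0],[-0.0024,0,0.015,0,-0.6,0],[0,0,0,0,0,0],[0,0,0,0,0,0],[0,0,0,0,0,0]],
  ],
)

```text
time: 7.23
ee_pos: [0.5423, 0.177, 0.2166]
eef_rot: [0.707, -0.019, 0.018, -0.706]
ft_force: [-0.1, -0.4, -2.9]
width: 0.0573
```

```bash
python3 - <<'E'
from h import *
s,p,R=cur(); print(p,s['ft_force'],s['width'],s['time'],s['joint_vel'].round(3)); plan([.5452,.1894,.12],-3.25)
c=vision.camera('scene'); cv2.imwrite('pics/s4.png',cv2.resize(c['pixels'][160:370,300:540],None,fx=3,fy=2.8,interpolation=cv2.INTER_CUBIC))
E
```

```text
[0.54229367 0.17698735 0.21663224] [-0.08322655 -0.38348728 -2.90057908] 0.05733673049683136 7.2333 [ 0.008 -0.006  0.005 -0.003 -0.002  0.001 -0.001]
rows 3 total tool shift [0.0023 0.0966 0.0127] rotvec [ 0.07  0.28 -0.03] per row [0.0008 0.0322 0.0042] [ 0.02  0.09 -0.01]
```

View pics/s4.png

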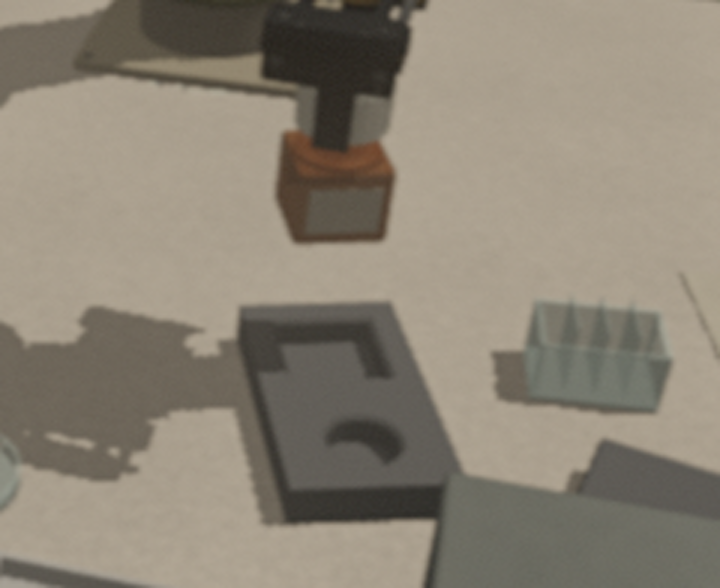

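arm_command(
  targets=[
    [[0.0012,0.02,0.006,0,0.1,0],[0.0011,0.03,0.0067,0,0.1,0],[0,0.03,0,0,0.1,0],[0,0.014,0,0,0,0],[0,0,0,0,0,0],[0,0,0,0,0,0],[0,0,0,0,0,0]],
  ],
)

```text
time: 7.87
ee_pos: [0.5461, 0.1911, 0.1247]
eef_rot: [-0.707, 0.019, -0.021, 0.707]
ft_force: [-0.5, 0.3, -1.8]
width: 0.0577
```

```bash
python3 - <<'E'
from h import *
s,p,R=cur(); print(p,s['ft_force'],s['width'],s['time']); plan([.5452,.1894,.087],-3.25)
c=vision.camera('scene'); cv2.imwrite('pics/s5.png',cv2.resize(c['pixels'][220:355,350:475],None,fx=5,fy=4.4,interpolation=cv2.INTER_CUBIC))
t=vision.camera('top'); cv2.imwrite('pics/t5.png',cv2.resize(t['pixels'][170:290,190:320],None,fx=5,fy=5,interpolation=cv2.INTER_CUBIC))
np.save('v5.npy',dict(c=c,t=t,s=s),allow_pickle=True)
E
```

```text
[0.54614155 0.19105309 0.12466631] [-0.4940234   0.32320313 -1.82505685] 0.05765253858339501 7.8667
rows 1 total tool shift [-0.0009  0.0377 -0.0017] rotvec [-0.06  0.04  0.11] per row [-0.0009  0.0377 -0.0017] [-0.06  0.04  0.11]
```

View pics/s5.png

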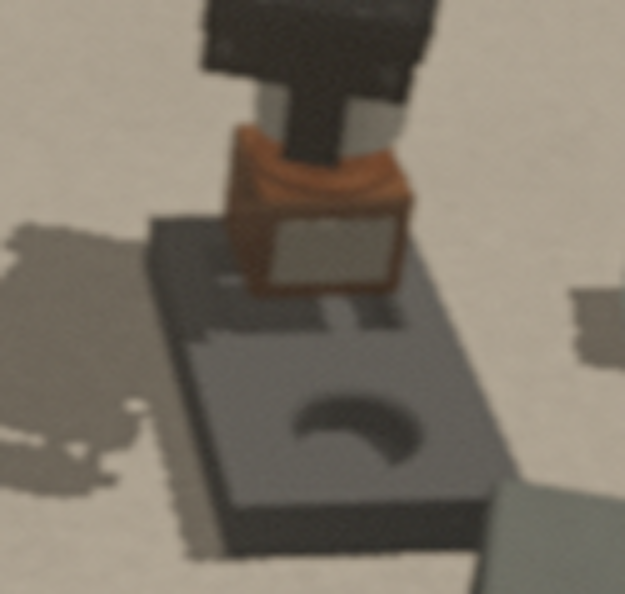

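View pics/t5.png

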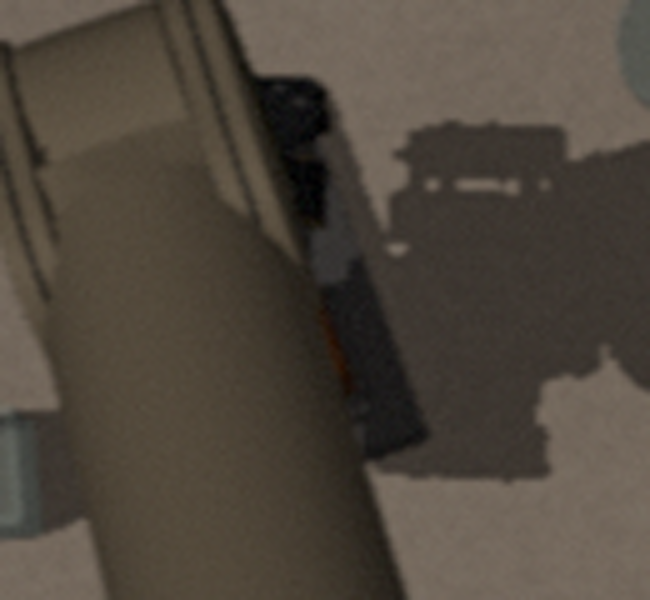

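```bash
python3 - <<'E'
from h import *
d=np.load('v5.npy',allow_pickle=True).item(); c=d['c']
z=.0477
for uv,zz in [((257,297),z),((400,292),z),((248,212),z+.058),((410,202),z+.058),((240,126),z+.058)]:
    print(ray(c,(350+uv[0]/5-.4,220+uv[1]/4.4-.39),zz).round(4))
a=np.radians(19.4); u=np.array([np.cos(a),np.sin(a)]);v=np.array([-u[1],u[0]])
for q in (np.array([.5461,.1911])+.0017*np.array([.057,.998]),np.array([.547,.190])): print([ (q+.031*(i*u+j*v)).round(4) for i,j in [(1,-1),(1,1),(-1,-1)]])
E
```

```text
[0.5812 0.1762 0.0477]
[0.5612 0.2303 0.0477]
[0.5975 0.1698 0.1057]
[0.5724 0.2282 0.1057]
[0.5328 0.1565 0.1057]
[array([0.5857, 0.1739]), array([0.5651, 0.2323]), array([0.5273, 0.1533])]
[array([0.5865, 0.1711]), array([0.5659, 0.2295]), array([0.5281, 0.1505])]
```

```bash
python3 - <<'E'
from h import *
d=np.load('v5.npy',allow_pickle=True).item(); c=d['c'];im=c['pixels']
big=cv2.resize(im[200:355,350:475],None,fx=6,fy=5,interpolation=cv2.INTER_CUBIC)
def dr(P,col):
    p=proj(c,P); p=((p-[350,200]+.5)*[6,5]).astype(int)
    for a,b in [(0,1),(1,2),(2,3),(3,0),(4,5),(5,6),(6,7),(7,4),(0,4),(1,5),(2,6),(3,7)]: cv2.line(big,tuple(map(int,p[a])),tuple(map(int,p[b])),col,1)
def box(cx,cy,a,w,h,z0,z1):
    a=np.radians(a);u=np.array([np.cos(a),np.sin(a)]);v=np.array([-u[1],u[0]])
    return [list(np.array([cx,cy])+u*w/2*i+v*h/2*j)+[z] for z in (z0,z1) for i,j in [(1,1),(1,-1),(-1,-1),(-1,1)]]
dr(box(.5461,.1911,19.4,.062,.062,.0477,.1057),(0,255,0))
dr(box(.5455+.0424,.190+.0149,19.4,.2,.11,0,.032),(255,0,0))
dr(box(.5455,.190,19.4,.073,.073,.010,.032),(0,0,255))
cv2.imwrite('pics/o5.png',big)
E
```

View pics/o5.png

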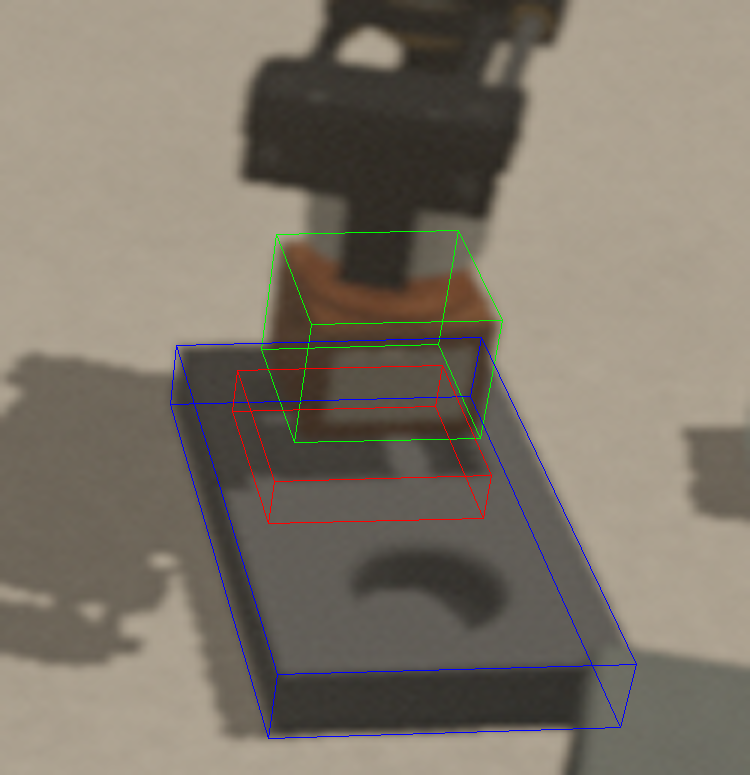

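```bash
python3 - <<'E'
from h import *
d=np.load('v5.npy',allow_pickle=True).item(); c=d['c'];im=c['pixels']
big=cv2.convertScaleAbs(cv2.resize(im[235:295,385:445],None,fx=10,fy=10,interpolation=cv2.INTER_CUBIC),alpha=2.0)
cv2.imwrite('pics/z5.png',big)
E
```

```text
(no output)
```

View pics/z5.png

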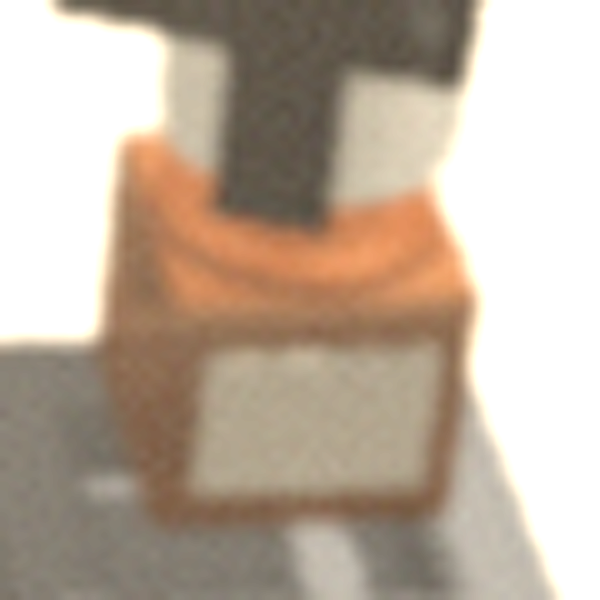

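```bash
python3 - <<'E'
from h import *
from scipy.optimize import least_squares
d=np.load('v5.npy',allow_pickle=True).item(); c=d['c'];s=d['s']
obs={(1,-1,1):(160,318),(1,-1,-1):(150,515),(1,1,1):(470,290),(1,1,-1):(440,515),(-1,-1,1):(125,140),(-1,-1,-1):(105,352)}
U=np.array([(385+u/10-.45,235+v/10-.45) for u,v in obs.values()])
L=np.array([(i*.0295,j*.0295,.027*k) for i,j,k in obs])
cap=np.array([.5461,.1911,.1247+.019])
def f(x):
    R=Ro.from_euler('xyz',[x[0],x[1],x[2]+np.radians(19.4)]).as_matrix()
    X=(L-[0,0,.067])@R.T+cap+x[3:6]
    return np.r_[(proj(c,X)-U).ravel(),x[:2]/.1,x[3:6]/.003]
o=least_squares(f,np.zeros(6)); print(np.degrees(o.x[:3]),o.x[3:],o.fun.round(2))
E
```

```text
[ 1.9067569  -0.10152778 -2.10577546] [ 0.00027523 -0.00166813 -0.00093423] [ 0.44 -1.12 -0.18  1.12  0.    0.66  0.5   0.13 -0.49 -0.58  0.08 -0.37
  0.33 -0.02  0.09 -0.56 -0.31]
```

arm_command(
  targets=[
    [[0,0.006,-0.002,0,-1,0],[0,0.008,0,0,0,0],[0,0.006,0,0,0,0],[0,0.004,0,0,0,0],[0,0,0,0,0,0],[0,0,0,0,0,0]],
  ],
)

```text
time: 8.47
ee_pos: [0.5447, 0.1896, 0.0986]
eef_rot: [0.707, -0.013, 0.013, -0.707]
ft_force: [0.5, 0.6, -2.8]
width: 0.0576
```

```bash
python3 - <<'E'
from h import *
s,p,R=cur(); print(p,s['ft_force'],s['torque'],s['width'],s['time']); plan([.5452,.1894,.087],-3.25)
E
```

```text
[0.54473777 0.1896192  0.09864162] [ 0.50646062  0.5658511  -2.79739559] [-0.12109019 -0.00234982 -0.04149607] 0.057582654019113756 8.4667
rows 1 total tool shift [ 0.0005  0.0116 -0.0002] rotvec [ 0.02  1.12 -0.04] per row [ 0.0005  0.0116 -0.0002] [ 0.02  1.12 -0.04]
```

arm_command(
  targets=[
    [[0,0.004,0,0,0,0],[0,0.004,0,0,0,0],[0,0.003,0,0,0,0],[0,0,0,0,0,0],[0,0,0,0,0,0],[0,0,0,0,0,0]],
  ],
)

```text
time: 8.97
ee_pos: [0.545, 0.1896, 0.0881]
eef_rot: [-0.707, 0.013, -0.013, 0.707]
ft_force: [-0.0, 0.1, -2.5]
width: 0.0579
```

```bash
python3 - <<'E'
from h import *
s,p,R=cur(); print(p,s['ft_force'],s['torque'],s['width'],s['time'])
c=vision.camera('scene'); cv2.imwrite('pics/s6.png',cv2.resize(c['pixels'][220:355,350:475],None,fx=5,fy=4.4,interpolation=cv2.INTER_CUBIC))
E
```

```text
[0.54499799 0.18962644 0.08810091] [-0.01460003  0.13004543 -2.50516276] [-0.09586086  0.03074082  0.00723021] 0.05785650539209928 8.9667
```

View pics/s6.png

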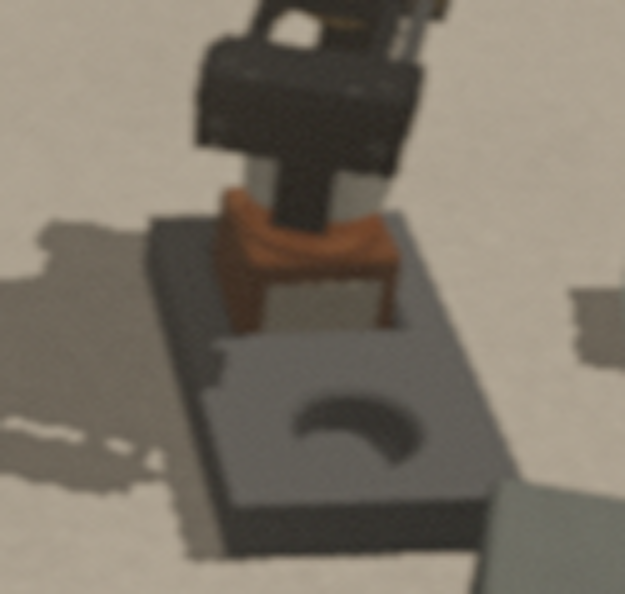

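arm_command(
  targets=[
    [[0,0.0015,0,0,0,0],[0,0,0,0,0,0],[0,0,0,0,0,0]],
  ],
)

```text
time: 9.27
ee_pos: [0.5455, 0.1898, 0.0871]
eef_rot: [-0.707, 0.013, -0.014, 0.707]
ft_force: [0.5, 0.1, 1.8]
width: 0.0575
```

arm_command(
  targets=[
    [[0,0.001,0,0,0,0],[0,0,0,0,0,0],[0,0,0,0,0,0]],
  ],
)

```text
time: 9.52
ee_pos: [0.5456, 0.1899, 0.0865]
eef_rot: [-0.707, 0.013, -0.014, 0.707]
ft_force: [-1.3, -1.0, 6.8]
width: 0.0576
```

arm_command(
  targets=[
    [[0,0,0,0,0,0],[0,0,0,0,0,0],[0,0,0,0,0,0],[0,0,0,0,0,0],[0,0,0,0,0,0],[0,0,0,0,0,0],[0,0,0,0,0,0]],
  ],
  hand=1,
)

```text
time: 10.1
ee_pos: [0.5449, 0.1896, 0.0854]
eef_rot: [0.707, -0.013, 0.013, -0.707]
ft_force: [0.1, -0.0, -0.5]
width: 0.0859
```

```bash
python3 - <<'E'
from h import *
s,p,R=cur(); print(p,s['ft_force'],s['torque'],s['width'],s['time'],s['joint_positions'])
c=vision.camera('scene'); im=c['pixels']
big=cv2.resize(im[200:355,350:475],None,fx=6,fy=5,interpolation=cv2.INTER_CUBIC)
def dr(P,col):
    p=proj(c,P); p=((p-[350,200]+.5)*[6,5]).astype(int)
    for a,b in [(0,1),(1,2),(2,3),(3,0),(4,5),(5,6),(6,7),(7,4),(0,4),(1,5),(2,6),(3,7)]: cv2.line(big,tuple(map(int,p[a])),tuple(map(int,p[b])),col,1)
def box(cx,cy,a,w,h,z0,z1):
    a=np.radians(a);u=np.array([np.cos(a),np.sin(a)]);v=np.array([-u[1],u[0]])
    return [list(np.array([cx,cy])+u*w/2*i+v*h/2*j)+[z] for z in (z0,z1) for i,j in [(1,1),(1,-1),(-1,-1),(-1,1)]]
raw=cv2.convertScaleAbs(big,alpha=1.5)
dr(box(.546,.190,19.4,.062,.062,.010,.068),(0,255,0))
cv2.imwrite('pics/o7.png',np.hstack([cv2.resize(raw,(400,600)),cv2.resize(big,(400,600))]))
E
```

```text
[0.54490756 0.18961238 0.08544296] [ 0.13696886 -0.00303466 -0.5476857 ] [-0.13812171  0.09475915  0.02546355] 0.08586417590181902 10.1 [-0.69905821  0.35063658  0.34211357  1.76617388 -0.1334401   1.04759937
 -0.34655014]
```

View pics/o7.png

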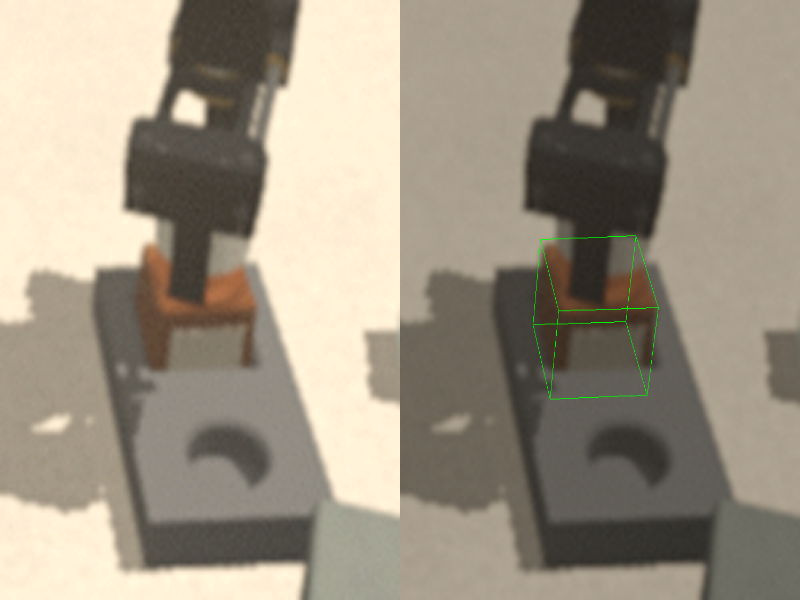

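arm_command(
  targets=[
    [[0,0,0,0,0,0],[0,0,0,0,0,0],[0,0,0,0,0,0],[0,0,0,0,0,0],[0,0,0,0,0,0],[0,0,0,0,0,0],[0,0,0,0,0,0]],
  ],
  hand=0,
  grip_force=60,
)

```text
time: 10.73
ee_pos: [0.545, 0.1896, 0.0855]
eef_rot: [-0.707, 0.013, -0.013, 0.707]
ft_force: [0.3, 0.8, -0.9]
width: 0.0575
```

arm_command(
  targets=[
    [[0,0.002,0,0,0,0],[0,0.002,0,0,0,0],[0,0.002,0,0,0,0],[0,0,0,0,0,0],[0,0,0,0,0,0]],
  ],
)

```text
time: 11.15
ee_pos: [0.5455, 0.1899, 0.0807]
eef_rot: [-0.707, 0.013, -0.014, 0.707]
ft_force: [-1.8, -1.5, 10.7]
width: 0.0572
```

arm_command(
  targets=[
    [[0,0.0015,0,0,0,0],[0,0.001,0,0,0,0],[0,0,0,0,0,0],[0,0,0,0,0,0]],
  ],
)

```text
time: 11.48
ee_pos: [0.5457, 0.19, 0.0794]
eef_rot: [-0.706, 0.013, -0.014, 0.708]
ft_force: [-7.6, -1.8, 21.8]
width: 0.0573
```

arm_command(
  targets=[
    [[0,0,0,0,-3,0],[0,0,0,0,-4,0],[0,0,0,0,-4,0],[0,0,0,0,-4,0],[0,0,0,0,-4,0],[0,0,0,0,-3,0],[0,0,0,0,0,0]],
  ],
)

```text
time: 12.07
ee_pos: [0.5467, 0.1908, 0.0794]
eef_rot: [-0.696, -0.125, 0.122, 0.697]
ft_force: [-1.4, 0.7, 15.8]
width: 0.0574
```

```bash
python3 - <<'E'
from h import *
s,p,R=cur(); print(p,s['ft_force'],s['torque'],s['width'],s['time'],s['joint_positions'],'yaw',np.degrees(np.arctan2(R[1,0],R[0,0])),R[:,1])
E
```

```text
[0.54671091 0.19081297 0.0794454 ] [-1.38377225  0.68859513 15.7996634 ] [0.0275166  0.37955603 0.06250249] 0.05738892473253503 12.0667 [-0.64310316  0.35386419  0.27460141  1.76694615 -0.11096754  1.03095313
  0.02247695] yaw 20.079995287327773 [ 0.00402901  0.00274519 -0.99998812]
```

arm_command(
  targets=[
    [[0,0,0,0,-4,0],[0,0,0,0,-4,0],[0,0,0,0,-4,0],[0,0,0,0,-4,0],[0,0,0,0,-4,0],[0,0,0,0,-4,0],[0,0,0,0,-4,0],[0,0,0,0,-4,0],[0,0,0,0,-4,0],[0,0,0,0,-3,0],[0,0,0,0,0,0],[0,0,0,0,0,0]],
  ],
)

```text
time: 13.07
ee_pos: [0.5467, 0.1909, 0.0794]
eef_rot: [-0.616, -0.349, 0.346, 0.616]
ft_force: [-1.1, 1.7, 14.6]
width: 0.0573
```

```bash
python3 - <<'E'
from h import *
s,p,R=cur(); print(p,s['ft_force'],s['torque'],s['width'],s['time'],'yaw',np.degrees(np.arctan2(R[1,0],R[0,0])),R[:,1])
c=vision.camera('scene'); cv2.imwrite('pics/s8.png',cv2.convertScaleAbs(cv2.resize(c['pixels'][230:295,370:450],None,fx=9,fy=9,interpolation=cv2.INTER_CUBIC),alpha=1.7))
E
```

```text
[0.54670517 0.19094718 0.07943884] [-1.08267225  1.67143621 14.56564981] [0.18808578 0.2633497  0.02353786] 0.05734418944117837 13.0667 yaw 58.91097901778195 [ 0.00411923  0.00278098 -0.99998765]
```

View pics/s8.png

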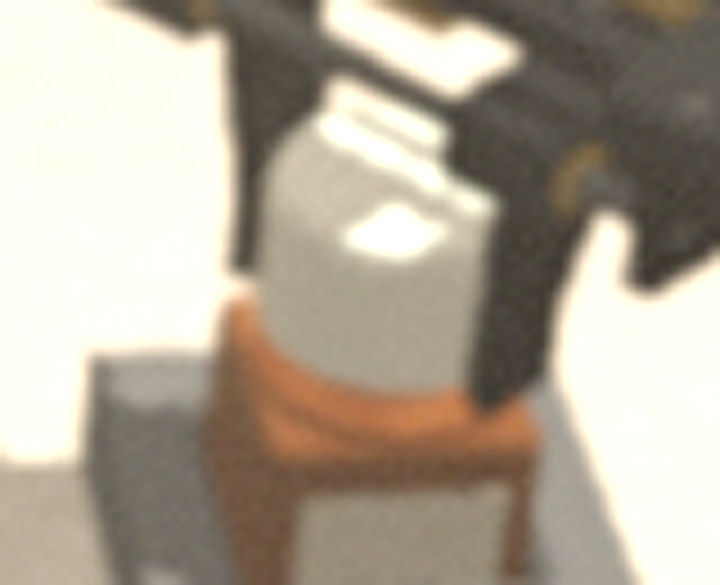

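arm_command(
  targets=[
    [[0,-0.002,0,0,0,0],[0,-0.003,0,0,0,0],[0,-0.003,0,0,0,0],[0,-0.003,0,0,0,0],[0,0,0,0,0,0],[0,0,0,0,0,0],[0,0,0,0,0,0]],
  ],
)

```text
time: 13.7
ee_pos: [0.5445, 0.1894, 0.0874]
eef_rot: [-0.616, -0.347, 0.348, 0.616]
ft_force: [0.5, 1.1, -0.4]
width: 0.0573
```

```bash
python3 - <<'E'
from h import *
s,p,R=cur(); print(p,s['ft_force'],s['torque'],s['width'],s['time'])
c=vision.camera('scene'); cv2.imwrite('pics/s9.png',cv2.convertScaleAbs(cv2.resize(c['pixels'][230:295,370:450],None,fx=9,fy=9,interpolation=cv2.INTER_CUBIC),alpha=1.7))
E
```

```text
[0.54453054 0.18941443 0.08743995] [ 0.48518166  1.11072667 -0.38785039] [-0.00871109  0.01776676 -0.03167336] 0.05733309545950474 13.7
```

View pics/s9.png

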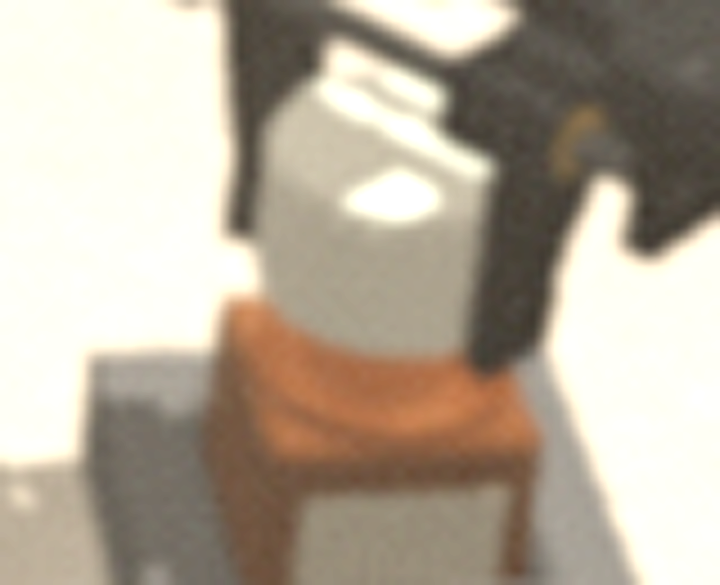

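arm_command(
  targets=[
    [[0,-0.003,0,0,0,0],[0,-0.004,0,0,0,0],[0,-0.006,0,0,0,0],[0,-0.008,0,0,0,0],[0,-0.01,0,0,0,0],[0,-0.012,0,0,0,0],[0,-0.012,0,0,0,0],[0,-0.012,0,0,0,0],[0,-0.008,0,0,0,0],[0,-0.005,0,0,0,0],[0,0,0,0,0,0],[0,0,0,0,0,0]],
  ],
)

```text
time: 14.75
ee_pos: [0.5449, 0.1896, 0.168]
eef_rot: [-0.616, -0.348, 0.347, 0.616]
ft_force: [0.1, 1.1, -0.6]
width: 0.0575
```

arm_command(
  targets=[
    [[0,0,0,0,0,0],[0,0,0,0,0,0],[0,0,0,0,0,0],[0,0,0,0,0,0],[0,0,0,0,0,0],[0,0,0,0,0,0]],
  ],
)

```text
time: 15.25
ee_pos: [0.5449, 0.1896, 0.1679]
eef_rot: [-0.616, -0.347, 0.348, 0.616]
ft_force: [1.0, -0.9, -0.9]
width: 0.0571
```

```bash
python3 - <<'E'
from h import *
s,p,R=cur(); print(p,s['ft_force'],s['torque'],s['width'],s['time'],R[:,1],s['joint_vel'].round(3))
c=vision.camera('scene'); cv2.imwrite('pics/s10.png',cv2.convertScaleAbs(cv2.resize(c['pixels'][190:300,355:465],None,fx=5.4,fy=5.4,interpolation=cv2.INTER_CUBIC),alpha=1.7))
cv2.imwrite('pics/s10f.png',c['pixels'])
w=vision.camera('wrist');cv2.imwrite('pics/w10.png',w['pixels'])
E
```

```text
[0.54490779 0.18960045 0.16791993] [ 0.96803614 -0.86015571 -0.9410763 ] [ 0.00512287 -0.01962383  0.00012481] 0.057134084792185215 15.25 [-1.81417124e-04 -4.76434690e-05 -9.99999982e-01] [-0.001 -0.001 -0.    -0.001 -0.001  0.001  0.002]
```

View pics/s10.png

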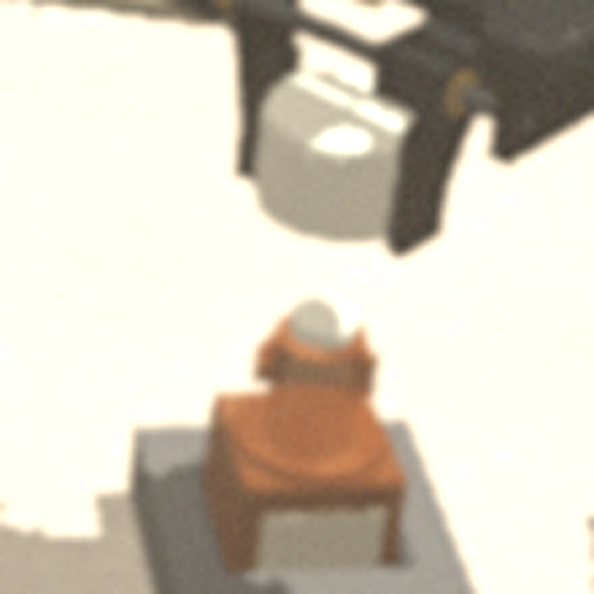

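View pics/s10f.png

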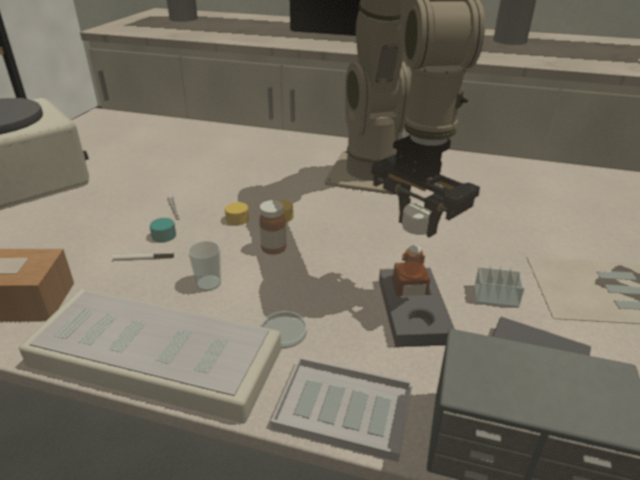

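```bash
python3 - <<'E'
from bench import r
print(r.close_job())
E
```

```text
the job is handed in; nothing more can be done
None
```

I stood the bottle home in the square pocket with its cap still locked. I then pressed the cap to its stop, turned it about 60° counter-clockwise, lifted it off and handed the job in. The clock read about 15.3 s.

**Seating:** With the bottle on the pocket floor I opened the gripper and gripped the cap again before pressing. The drawn outline of a fully seated bottle matched the scene image.

**Opening:** The cap went down about 6 mm, and the wrist force was about 22 N at the stop. Turning met almost no torque. I could not see the cap's own angle in the images, so the 60° is the tool's rotation.

**Last checks:**
- **Cap:** it is held at a finger opening of 57 mm, looks level, and is about 82 mm above its locked height.
- **Bottle:** it looks unmoved in the pocket, with the mouth disc showing and a clear gap below the cap.
- **Arm:** it was at rest, and the wrist read about −0.9 N vertically, little more than the cap's weight.
- **Other objects:** the round bottle, beaker, dish, jar, marker and tweezers look unmoved in the scene image. The slide box is mostly hidden behind the cabinet, so I could not check it well, but the arm never went near it.

**Disagreements:** The cameras put the pocket 2 to 4 mm apart. I used the wrist-camera value, and the bottle entered the pocket without any side force. One fit of the scene image before seating suggested the bottle was tilted about 2° in the grip, which no longer showed once it was seated.

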